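# Set the featherboard on the bench saw and hold it

### The arm

A 6-joint arm with a two-finger parallel gripper is mounted at the origin on a cart in front of the work surface, level with it; the furniture and walls round the work are solid. World frame = base frame: x ahead of the robot, y to its left, z up, the work surface at z = 0. Lengths are in m, angles in rad, forces in N, time in s.
With the tool pointing down it reaches from about 0.225 to 0.875 m from the base axis. Payload 3.4 kg.
Tool frame: the origin (TCP) lies midway between the tips of the shut fingers; the grasp point (between the pads) lies 19 mm behind it; z points along the fingers, y is the line along which they close (so a half turn about z gives the same grasp; the last joint's range is limited). The gripper opens to 85 mm and grips with 20 to 120 N. Pads are 22 mm wide; open, the fingers measure 114 mm over their backs; the gripper's body (76 mm by 85 mm) begins 54 mm behind the grasp point. The pads swing forward as they close: fully open they stand 13 mm farther back than shut.
Start: joints at [-1.407, 0.276, 1.505, -0, 1.361, -0.121], TCP at [0.162, -0.552, 0.208] pointing down, gripper open.
Joint ranges: [-2.89, 2.89], [-0.75, 2.08], [0.22, 2.7], [-1.18, 4.32], [0.11, 2.71], [-2.7, 2.7]. Speed limits (rad/s): [2.57, 2.57, 3.14, 3.14, 3.14, 3.14].

### API

Orientations are given as a rotation vector (axis times angle).
In Python, from workcell import bot gives the robot as it stands.
- The arm moves only by the tool apply_moves, never from a script. Its argument "series" is a list of rows, each a list of 5 numbers: the shift along the tool's x, y, z each as a share of 500 mm, from -1 to 1, then the turn about the tool's z as a share of 45 degrees, from -1 to 1, then the closure, from 0 (fully open) to 1 (shut). In form: [[tx, ty, tz, turn, claw], ...]. A call has 1 to 20 rows; each row is the pose to reach, as a shift and turn from the pose commanded when the call began, along the tool's axes at that moment; what a row does not reach only later rows make up. A row lasts 1/8 s, in which the tool goes at most 62.5 mm and 10.7 degrees, less where a joint would pass 70% of its speed; a pose out of reach is approached as far as the arm can. A call with a number of a shift or a turn outside -1 to 1 is refused whole. A call with a gripper value outside its range is refused whole. The fingers move at their own pace and stop on an object; "squeeze" is the grip in N (left out, the last holds). Time passes only in rows, so rows that repeat a pose let the fingers close. It gives the time, the measured TCP pose, the force, the opening and the grip force at its end, in the units of the state.
- bot.get_state(): the state, without advancing time (a new reading comes with each control period).
- bot.camera(name): name is "scene" or "side" or "wrist"; returns a dict with "frame" (420x560x3 uint8, red, green, blue), "depth" (420x560 float32, m along the optical axis (not along the pixel's ray), 0 where there is no reading), "mtx" (3x3 intrinsics, pixels), "position" and "orientation" of the camera in the world. Camera axes: x right, y up, looking along -z (the intrinsics and any distortion apply to the point x, -y, -z); pixel columns grow to the right and rows downward; lengths in m; the calibration is good to about 2 mm. A picture is of the moment at which its call begins.
- bot.hand_in(): hands the job in; it is judged then, once.
The state is a dict: "time": time; "joint_positions": joint angles; "joint_velocities": joint speeds; "effort": joint torques, N m; "eef_pos": TCP position; "orientation": TCP orientation; "force": force on the tool from outside, world axes, zero at the start; "moment": the same for the moment, N m; "opening": opening from 0.0 (shut) to 1.0 (fully open); "gripper_force": force on a finger pad.
Only numpy, scipy, OpenCV 4.12 (cv2) and the standard library are available. Lean on these libraries where they do the work, as an engineer would, in place of code of your own. Each camera call takes 0.05 s, during which the arm holds its last target. There are 200 camera calls.

### The job

The rip fence of the small bench saw has just been set with the 16 mm brass setting block that still stands between the saw blade and the fence: put that block back upright, fully down, into its own snug slot in the wooden holder and let go of it. Then be my third hand: with the fingertips push the back edge of the featherboard straight towards the fence until its springy fingers have slid the batten flat against the fence and press it there with a steady force of about 14 N, and finish while still pushing like that, so that I can tighten the two knobs. Leave the other things on the bench where they are.

Things in the scene. Friction and masses are not known exactly. Their poses are not given: they have to be found in the camera images.
- saw: bench saw, off, fixed: grey housing, steel table 300 x 400 mm (x, y), top 90 mm above the bench. Origin on the bench under the table's middle; x points across the table from featherboard to fence (away from the robot, yaw up to 0.12 rad), y along the fence (to the left), z up. Two slack black knobs 32 mm wide on studs at x -55, y -133 and -67 mm stay in place, tops 132 mm above the bench.
- rip_fence: steel fence rail on the far side of the saw table, fixed to the saw, 30 mm thick, 396 mm long, its top 30 mm above the table. Origin at the foot of its guiding face at table height, middle of its length; axes as the saw: the face is the plane x = 0 and looks to -x. A small black clamp at each end.
- blade: thin steel saw blade standing 16 mm out of the table, parallel to the fence, its plane 18 mm before the fence face. Origin at table height in the blade's middle, axes as the saw; visible length 66 mm along y, behind it (+y) a 21 mm high riving knife up to y = 75 mm. Fixed, not to be struck.
- block_16: brass setting block 16 x 40 x 60 mm (x, y, z), 0.32 kg, standing upright on the saw table in the 17 mm gap between blade and fence, 16 mm across the gap and 40 mm along it; its upper 30 mm stands free above the fence. Origin at the centre of its underside, z up.
- holder: dark wooden holder 146 x 66 x 34 mm (x, y, z) left of the saw, fixed. Origin at the centre of its underside. Three slots in a row along x, each 43.5 mm long (y), 25 mm deep, mouths rounded, bottom 9 mm above the bench: 13 mm wide at x -54 (holds the 10 mm block, top 69 mm above the bench), 19 mm wide at x -4 (empty, for the 16 mm block), 28 mm wide at x +45 mm (empty, for the 25 mm block).
- slot_16 (a point): centre of the bottom of the 16 mm block's slot in the holder (19 x 43.5 mm, bottom 9 mm above the bench, mouth rounded over by 4 mm and 34 mm above the bench); same axes as the holder: the block's 16 mm side goes along x, its 40 mm side along y.
- block_10: brass setting block 10 x 40 x 60 mm standing in its own slot in the holder; stays there. Origin at the centre of its underside.
- block_25: brass setting block 25 x 40 x 60 mm lying on its side on the bench behind the holder, to be left alone. Origin at the centre of its underside.
- batten: planed wooden batten 45 x 220 x 22 mm (x, y, z), about 0.16 kg, loose on the saw table between featherboard and fence, 6 to 14 mm away from the fence and up to 0.03 rad askew, its leading end short of the blade. Origin at the centre of its underside.
- featherboard: wooden featherboard, slotted body 85 x 124 x 15 mm (x, y, z), underside 1 mm above the saw table. Slides only along the saw's +x under the knobs (50 mm of travel, up to 8 used at the start; friction 1.5 N, no return spring). Origin at the underside of the middle of its straight back edge (-x), the edge to push; axes as the saw. If let go, the force is lost.
- caliper: vernier caliper on the bench, bystander. Origin near its middle.
- try_square: try square on the bench, bystander. Origin near its middle.
- tape_measure: tape measure on the bench, bystander. Origin at the centre of its underside.
- push_stick_offcut: wooden offcut 30 x 150 x 20 mm on the bench, bystander. Origin at the centre of its underside.
- pencil: pencil on the bench, bystander. Origin near its middle.
- finger_tips (a point): middle of the row of tips of the featherboard's eight slanting springy fingers, 127 mm ahead (+x) of its back edge. With the batten on the fence they bend and push back with about 3 N per mm of further travel: 14 N takes about 4.5 mm. The tips are waxed and slippery.

How it is judged:
By the outcome, as a careful person would: the job done as asked, in the order asked, and still so for the second after the job is handed in, while the arm keeps its last pose, push and grip.
It also fails if it takes over 61 s, if anything falls off the work surface, if the arm or the gripper's body presses on something with over 40 N, if the wrist force passes 120 N, or if a joint passes its speed limit or range.

## Working session

There is one attempt and no reset: what is moved stays moved. The work goes in short steps, Python scripts to look and compute and a tool call to move; the robot and the scene stay as the last step left them, time stands still between calls to the robot, and variables do not carry over. Pictures are saved under pics/ and viewed, at most 10 in all, crops included, and the job is handed in when it is done.

Besides the shell and the picture viewer there is one more tool, called after "Call:" as name([rows], argument=value, ...), one row to a line, values as JSON. apply_moves: Moves the arm, as the interface text tells. Its arguments: {"type":"object","properties":{"series":{"type":"array","items":{"type":"array","items":{"type":"number"}}},"squeeze":{"type":"number"}},"required":["series"]}

```bash
mkdir -p pics; cat > h.py <<'E'
import numpy as np, cv2
from scipy.spatial.transform import Rotation as R
from workcell import bot
def snap(n,f):
    c=bot.camera(n); np.savez(f'pics/{f}.npz',**c); cv2.imwrite(f'pics/{f}.png',c['frame'][...,::-1]); return c
def load(f): return dict(np.load(f'pics/{f}.npz'))
def rot(c):
    o=np.array(c['orientation']); return o if o.shape==(3,3) else R.from_rotvec(o).as_matrix()
def cloud(c):
    d=c['depth'];K=c['mtx'];v,u=np.mgrid[:d.shape[0],:d.shape[1]]
    P=np.stack([(u-K[0,2])/K[0,0]*d,-(v-K[1,2])/K[1,1]*d,-d],-1)
    W=P@rot(c).T+c['position']; W[d==0]=np.nan; return W
def ray(c,u,v,z):
    K=c['mtx'];r=rot(c)@np.array([(u-K[0,2])/K[0,0],-(v-K[1,2])/K[1,1],-1]); p=np.array(c['position']); return p+r*(z-p[2])/r[2]
E
python3 - <<'E'
from h import *
for n in ['scene','side']:
    c=snap(n,n+'0'); print(n,c['position'],c['orientation'],c['mtx'],[k for k in c])
s=bot.get_state(); print({k:np.round(v,3) for k,v in s.items()})
E
```

```text
scene [-0.15892615  0.80062629  0.81474452] [ 0.43022786 -1.1881197  -2.20813048] [[483.32475877   0.         273.89224276]
 [  0.         483.32475877 206.07974005]
 [  0.           0.           1.        ]] ['frame', 'depth', 'mtx', 'position', 'orientation']
side [-0.21449911 -1.51829662  0.84434722] [ 1.12214582 -0.27140466 -0.40732807] [[515.30625405   0.         290.17131088]
 [  0.         515.30625405 199.24601238]
 [  0.           0.           1.        ]] ['frame', 'depth', 'mtx', 'position', 'orientation']
{'time': np.float64(0.1), 'joint_positions': array([-1.407,  0.277,  1.506, -0.   ,  1.361, -0.121]), 'joint_velocities': array([ 0.   , -0.   , -0.002,  0.002, -0.001,  0.001]), 'effort': array([ 2.000e-03, -4.177e+01, -2.464e+01, -0.000e+00,  6.000e-03,
       -0.000e+00]), 'eef_pos': array([ 0.161, -0.551,  0.207]), 'orientation': array([-3.108, -0.446,  0.   ]), 'force': array([-0.249,  0.313, -0.06 ]), 'moment': array([-0.041,  0.047,  0.026]), 'gripper_force': np.float64(0.0), 'opening': np.float64(1.0)}
```

View pics/scene0.png

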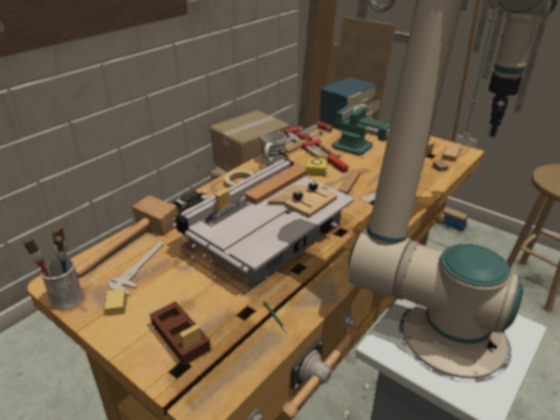

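View pics/side0.png

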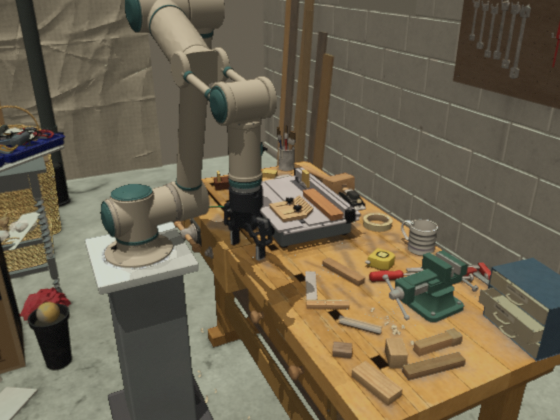

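The scene view shows the holder at about (180,330) with block_10 at (190,337), block_16 at (222,200), and the featherboard with its knobs at (298,195) and (313,187). The side view shows the saw at (305,205).

```bash
python3 - <<'E'
from h import *
c=load('scene0');W=cloud(c)
for n,(u,v) in dict(holder=(165,322),b10=(190,337),b16=(222,198),knob1=(298,195),knob2=(313,187),fb=(310,205),batten=(275,184),table=(270,230)).items(): print(n,np.round(np.nanmedian(W[v-1:v+2,u-1:u+2].reshape(-1,3),axis=0),3))
# table plane yaw: 
m=abs(W[...,2]-.09)<.004
P=W[m][:,:2].astype(np.float32); print(cv2.minAreaRect(P),len(P))
im=c['frame'][150:370,130:370][...,::-1]
cv2.imwrite('pics/z1.png',cv2.resize(im,None,fx=2.7,fy=2.7,interpolation=cv2.INTER_CUBIC))
E
```

```text
holder [0.494 0.38  0.03 ]
b10 [0.403 0.388 0.053]
b16 [0.628 0.058 0.135]
knob1 [ 0.49  -0.09   0.126]
knob2 [ 0.485 -0.153  0.123]
fb [ 0.456 -0.1    0.103]
batten [ 0.59  -0.116  0.111]
table [0.479 0.039 0.089]
((0.8346865177154541, -0.6203901767730713), (1.7829164266586304, 2.2417850494384766), 0.19601064920425415) 6681
```

View pics/z1.png

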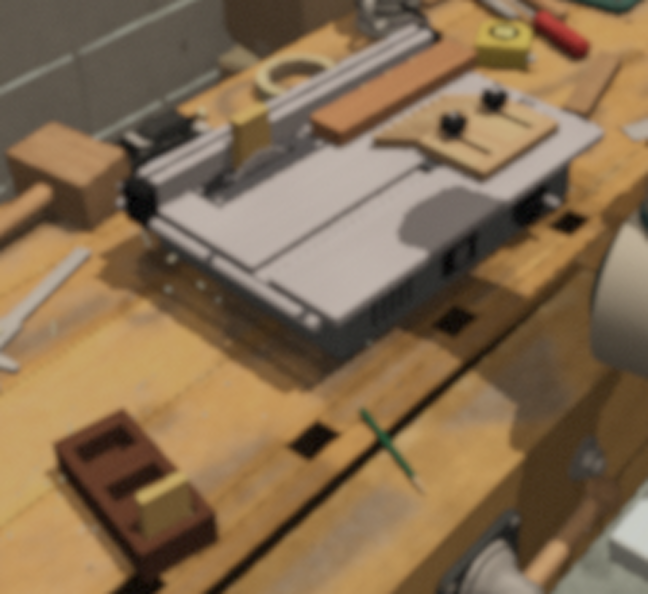

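The crop shows block_16 in the gap between blade and fence at (250,135), and the holder at (135,490) with its middle slot empty. I'm moving the wrist camera over the saw.

Call:
apply_moves([
  [0,0,-0.3,0,0],
  [0,0,-0.3,0,0],
  [0.2,-0.18,-0.3,0.25,0],
  [0.4,-0.36,-0.3,0.25,0],
  [0.6,-0.54,-0.3,0.25,0],
  [0.8,-0.72,-0.3,0.25,0],
  [1,-0.9,-0.3,0.25,0],
  [1,-0.9,-0.3,0.25,0],
  [1,-0.9,-0.3,0.25,0],
  [1,-0.9,-0.3,0.25,0],
  [1,-0.9,-0.3,0.25,0],
  [1,-0.9,-0.3,0.25,0],
  [1,-0.9,-0.3,0.25,0],
])

```text
time: 1.72
eef_pos: [0.5157, 0.0229, 0.3571]
orientation: [-3.138, -0.141, 0.001]
force: [-0.0, -0.9, -0.1]
opening: 0.998
gripper_force: 0.0
```

```bash
python3 - <<'E'
from h import *
c=snap('wrist','w1'); s=bot.get_state(); print(s['time'],s['eef_pos'],s['orientation'],c['position'],c['orientation'])
cv2.imwrite('pics/w1b.png',cv2.resize(c['frame'][...,::-1],None,fx=1.42,fy=1.42))
E
```

```text
1.775 [0.5186465  0.02796676 0.35646171] [-3.13165964 -0.14760055 -0.0033151 ] [0.58036566 0.02858863 0.52338838] [-0.21396359  0.19597597 -1.47202509]
```

View pics/w1b.png

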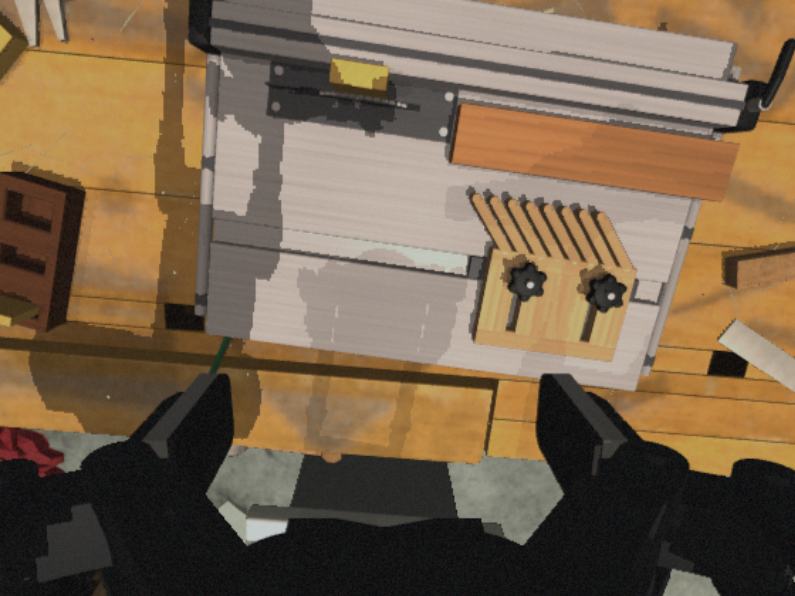

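The wrist view shows everything needed: block_16's top at about (360,75), the fence running from (210,50) to (745,115), the featherboard's back edge from (476,342) to (612,360), and the holder's edge at the left. I'll fit these in the cloud.

```bash
python3 - <<'E'
from h import *
c=load('w1');W=cloud(c);Z=W[...,2]
v,u=np.mgrid[:420,:560]
def rect(m):
    P=W[m][:,:2].astype(np.float32); r=cv2.minAreaRect(P*1000); return np.round(r[0],1),np.round(r[1],1),round(r[2],2),len(P),np.round(np.nanmedian(W[m][:,2]),4)
blk=(abs(Z-.15)<.004)&(u<300)&(u>200)&(v<75); print('b16',rect(blk))
f=(abs(Z-.12)<.003)&(v<90)&(u>150)&(u<520); print('fence',rect(f))
b=(abs(Z-.112)<.003)&(u>310)&(v<145)&(v>70)&(u<525); print('batten',rect(b))
fb=(abs(Z-.106)<.004)&(u>325)&(u<450)&(v>185)&(v<260); print('fb',rect(fb))
k=(abs(Z-.132)<.006)&(u>325)&(u<450)&(v>160)&(v<230); print('knobs',rect(k))
t=(abs(Z-.09)<.003)&(u>140)&(u<490)&(v<280); print('table',rect(t), np.nanmedian(Z[180:190,220:260]))
h=(abs(Z-.034)<.004)&(u<60)&(v>115)&(v<235); print('holder',rect(h))
# fence face line: fit per-column near edge of fence top
P=W[f]; 
x=P[:,:2]; yb=np.round(x[:,1]/.01); E=np.array([[np.percentile(x[yb==q,0],3),q*.01] for q in np.unique(yb) if (yb==q).sum()>20]); p=np.polyfit(E[:,1],E[:,0],1); print('fence near edge x=%.4f+%.4f*y'%(p[1],p[0]))
P=W[fb]; x=P[:,:2]; yb=np.round(x[:,1]/.005); E=np.array([[np.min(x[yb==q,0]),q*.005] for q in np.unique(yb) if (yb==q).sum()>10]); p=np.polyfit(E[:,1],E[:,0],1); print('fb back edge x=%.4f+%.4f*y'%(p[1],p[0]),x[:,1].min(),x[:,1].max())
E
```

```text
b16 (array([634.8,  51.4]), array([40. , 16.2]), 86.73, 743, np.float64(0.1499))
fence (array([645.5, -37.8]), array([395.7,  46.9]), 87.06, 11595, np.float64(0.1205))
batten (array([ 613.7, -134.6]), array([220.3,  74.6]), 87.88, 8480, np.float64(0.112))
fb (array([ 473.6, -126.4]), array([124.5,  87.7]), 87.34, 5135, np.float64(0.1061))
knobs (array([ 493. , -127.4]), array([93.5, 30.3]), 87.15, 730, np.float64(0.1271))
table (array([554. , -25.1]), array([411.9, 300.4]), 86.99, 48482, np.float64(0.0901)) 0.08934873713227104
holder (array([458.5, 370.8]), array([ 64.2, 147.5]), 78.63, 2898, np.float64(0.0339))
fence near edge x=0.6415+0.0555*y
fb back edge x=0.4305+-0.0092*y -0.1904173893884818 -0.06240845423213652
```

```bash
cat >> h.py <<'E'
def to(x,y,z,yaw):
    s=bot.get_state(); M=R.from_rotvec(s['orientation']).as_matrix(); p=np.array(s['eef_pos'])
    cy=np.arctan2(M[1,0],M[0,0]); d=M.T@(np.array([x,y,z])-p)
    print('t',round(s['time'],2),'pos',np.round(p,4),'yaw',round(cy,4),'tilt',np.round(M[:,2],3),'-> row',np.round(d/.5,4),'turn',round((cy-yaw)/(np.pi/4),4),'F',np.round(s['force'],1),'op',round(float(s['opening']),3),'gf',s['gripper_force'])
E
python3 - <<'E'
from h import *
to(.6348,.0514,.122,-.0524)
to(.6348,.0514,.122,-.0524)
E
```

```text
t 1.77 pos [0.5186 0.028  0.3565] yaw 0.0942 tilt [ 0.002  0.007 -1.   ] -> row [ 0.2346 -0.0218  0.4696] turn 0.1866 F [3.1 2.1 0.4] op 0.997 gf 0.0
t 1.77 pos [0.5186 0.028  0.3565] yaw 0.0942 tilt [ 0.002  0.007 -1.   ] -> row [ 0.2346 -0.0218  0.4696] turn 0.1866 F [3.1 2.1 0.4] op 0.997 gf 0.0
```

Call:
apply_moves([
  [0.08,-0.014,0.1,0.09,0],
  [0.16,-0.028,0.2,0.18,0],
  [0.2435,-0.0405,0.3,0.18,0],
  [0.2435,-0.0405,0.3,0.18,0],
  [0.2435,-0.0405,0.3,0.18,0],
  [0.2435,-0.0405,0.3,0.18,0],
  [0.2435,-0.0405,0.3,0.18,0],
])

```text
time: 2.65
eef_pos: [0.6345, 0.0511, 0.2099]
orientation: [3.14, -0.084, 0.005]
force: [0.4, 0.8, -0.6]
opening: 0.998
gripper_force: 0.0
```

```bash
python3 - <<'E'
from h import *
to(.6348,.0514,.122,-.0524)
c=snap('wrist','w2');W=cloud(c);Z=W[...,2]
m=(abs(Z-.15)<.004); n,l,st,ce=cv2.connectedComponentsWithStats(m.astype(np.uint8))
for i in range(1,n):
    if st[i,4]>300: P=W[l==i][:,:2].astype(np.float32); print(cv2.minAreaRect(P*1000),st[i],np.median(Z[l==i]))
to(.6348,.0514,.122,-.0524)
E
```

```text
t 2.65 pos [0.6345 0.0511 0.2099] yaw -0.0533 tilt [ 0.003 -0.    -1.   ] -> row [-1.000e-04 -7.000e-04  1.758e-01] turn -0.0012 F [ 0.4  0.8 -0.6] op 0.998 gf 0.0
((635.3388061523438, 51.28466033935547), (39.85136032104492, 16.11319923400879), 87.30139923095703) [ 240  201   61   25 1451] 0.14998230203680404
t 2.7 pos [0.6345 0.0511 0.2096] yaw -0.0533 tilt [ 0.003 -0.    -1.   ] -> row [ 1.000e-04 -6.000e-04  1.752e-01] turn -0.0011 F [-0.  -0.8 -0.2] op 1.001 gf 0.0
```

Call:
apply_moves([
  [0,0,0.08,0,0],
  [0,0,0.15,0,0],
  [0,0,0.176,0,0],
  [0,0,0.176,0,0.1],
  [0,0,0.176,0,0.3],
  [0,0,0.176,0,0.45],
  [0,0,0.176,0,0.7],
  [0,0,0.176,0,0.7],
  [0,0,0.176,0,0.7],
  [0,0,0.176,0,0.7],
  [0,0,0.176,0,0.7],
], squeeze=50)

```text
time: 4.08
eef_pos: [0.6354, 0.0515, 0.1212]
orientation: [-3.14, 0.083, -0.004]
force: [0.0, 0.7, 6.5]
opening: 0.441
gripper_force: 49.6
```

```bash
python3 - <<'E'
from h import *
to(.6348,.0514,.122,-.0524)
c=load('scene0');c=snap('wrist','w3')
E
```

```text
t 4.08 pos [0.6354 0.0515 0.1212] yaw -0.0528 tilt [ 0.003 -0.    -1.   ] -> row [-0.0012  0.0003 -0.0016] turn -0.0006 F [0.  0.7 6.5] op 0.441 gf 49.63870346546173
```

Call:
apply_moves([
  [0,0,-0.04,0,0.7],
  [0,0,-0.12,0,0.7],
  [0,0,-0.22,0,0.7],
  [-0.06,-0.08,-0.34,0.0,0.7],
  [-0.14,-0.18,-0.36,0.06,0.7],
  [-0.24,-0.28,-0.36,0.12,0.7],
  [-0.33,-0.39,-0.36,0.185,0.7],
  [-0.42,-0.5,-0.36,0.185,0.7],
  [-0.48,-0.58,-0.36,0.185,0.7],
  [-0.503,-0.614,-0.36,0.185,0.7],
  [-0.503,-0.614,-0.36,0.185,0.7],
  [-0.503,-0.614,-0.36,0.185,0.7],
  [-0.503,-0.614,-0.36,0.185,0.7],
])

```text
time: 5.75
eef_pos: [0.4002, 0.3702, 0.2992]
orientation: [3.125, -0.313, -0.0]
force: [0.3, -1.8, -3.1]
opening: 0.442
gripper_force: 51.0
```

```bash
python3 - <<'E'
from h import *
to(.4585,.3708,.2,-.198)
c=snap('wrist','w4')
to(.4585,.3708,.2,-.198)
print(c['position'])
cv2.imwrite('pics/w4b.png',cv2.resize(c['frame'][...,::-1],None,fx=1.42,fy=1.42))
W=cloud(c);Z=W[...,2]
for z in [.034,.069,.009]:
  m=(abs(Z-z)<.003); n,l,st,ce=cv2.connectedComponentsWithStats(m.astype(np.uint8))
  for i in range(1,n):
    if st[i,4]>150: P=W[l==i][:,:2].astype(np.float32); print(z,cv2.minAreaRect(P*1000),st[i],np.median(Z[l==i]))
E
```

```text
t 5.75 pos [0.4002 0.3702 0.2992] yaw -0.1999 tilt [-0.    -0.001 -1.   ] -> row [ 0.114  -0.0245  0.1984] turn -0.0024 F [ 0.3 -1.8 -3.1] op 0.442 gf 51.02844178676605
t 5.8 pos [0.4003 0.3702 0.2993] yaw -0.2002 tilt [-0.    -0.001 -1.   ] -> row [ 0.1138 -0.0244  0.1986] turn -0.0028 F [ 0.4  0.9 -3.3] op 0.437 gf 51.02875828742981
[0.46382551 0.35712349 0.46550006]
0.034 ((458.9270935058594, 373.96551513671875), (66.07948303222656, 146.43894958496094), 77.82044219970703) [ 228   52   59  130 5089] 0.033919742391026575
0.069 ((406.67138671875, 385.5107421875), (39.224552154541016, 9.579330444335938), 78.3434829711914) [238 166  36   9 321] 0.06905422884683299
0.009 ((503.54541015625, 364.2615661621094), (43.12714385986328, 27.172882080078125), 76.67544555664062) [240  68  37  25 861] 0.009038889070509537
0.009 ((455.3043518066406, 374.8629455566406), (43.45100021362305, 18.167814254760742), 78.45741271972656) [240 115  36  16 562] 0.009127470507973245
0.009 ((338.8631591796875, 198.94691467285156), (6.795765399932861, 99.8233642578125), 68.54512023925781) [398 147  24  75 242] 0.006968224170992826
0.009 ((86.30583190917969, 42.388832092285156), (22.120555877685547, 83.14865112304688), 27.63300895690918) [507 315  53  34 577] 0.01012158251758255
```

View pics/w4b.png

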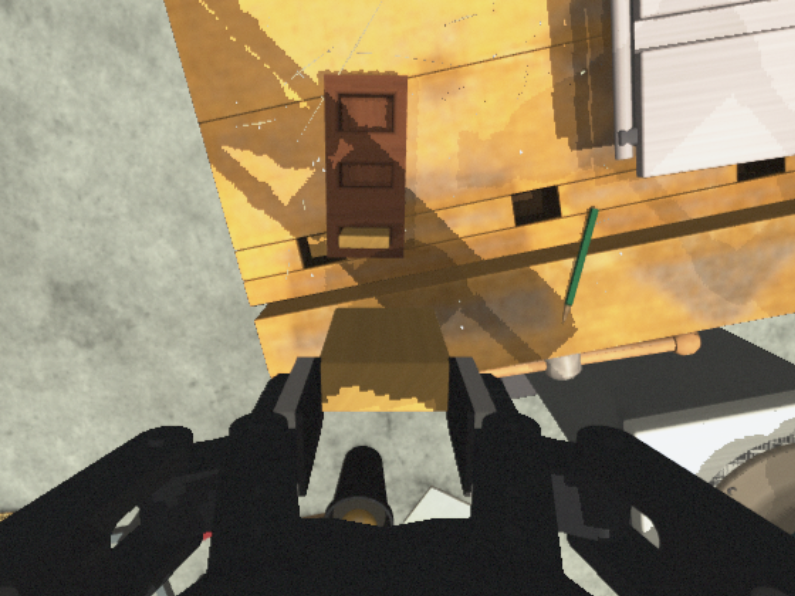

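The middle slot shows at (365,175), the held block hangs straight between the fingers at (386,360). Checking its pose in the hand and computing the move.

```bash
python3 - <<'E'
from h import *
c=load('w4');W=cloud(c);s=bot.get_state();M=R.from_rotvec(s['orientation']).as_matrix()
T=(W-s['eef_pos'])@M
m=(abs(T[...,0]-.008)<.006)&(abs(T[...,1])<.025)&(T[...,2]>-.03)&(T[...,2]<.04)
P=T[m]; print(len(P),np.percentile(P*1000,[1,50,99],axis=0))
q=np.polyfit(P[:,2],P[:,0],1),np.polyfit(P[:,1],P[:,0],1); print('pitch,yaw slope',q)
to(.4552,.3748,.14,-.2133)
E
```

```text
4370 [[  2.22268031 -18.94650368 -29.6778102 ]
 [  7.66639134   0.12104171 -15.54376387]
 [  8.39111656  19.35398287  28.38366467]]
pitch,yaw slope (array([0.03991047, 0.00744876]), array([-0.00196533,  0.00701956]))
t 5.8 pos [0.4003 0.3702 0.2993] yaw -0.2002 tilt [-0.    -0.001 -1.   ] -> row [ 0.1057 -0.031   0.3186] turn 0.0167 F [ 0.4  0.9 -3.3] op 0.437 gf 51.02875828742981
```

Call:
apply_moves([
  [0.06,-0.016,0.05,0.016,0.7],
  [0.1057,-0.031,0.15,0.016,0.7],
  [0.1057,-0.031,0.25,0.016,0.7],
  [0.1057,-0.031,0.35,0.016,0.7],
  [0.1057,-0.031,0.42,0.016,0.7],
  [0.1057,-0.031,0.42,0.016,0.7],
  [0.1057,-0.031,0.42,0.016,0.7],
  [0.1057,-0.031,0.42,0.016,0.7],
])

```text
time: 6.8
eef_pos: [0.4561, 0.3768, 0.0918]
orientation: [-3.121, 0.331, -0.006]
force: [-0.4, -0.1, -3.1]
opening: 0.437
gripper_force: 51.3
```

```bash
python3 - <<'E'
from h import *
to(.4552,.3748,.0405,-.2133)
E
```

```text
t 6.8 pos [0.4561 0.3768 0.0918] yaw -0.2112 tilt [ 0.004  0.002 -1.   ] -> row [-0.0012  0.0047  0.1026] turn 0.0027 F [-0.4 -0.1 -3.1] op 0.437 gf 51.28807067871094
```

Call:
apply_moves([
  [0,0,0.02,0,0.7],
  [0,0,0.04,0,0.7],
  [0,0,0.04,0,0.7],
  [0,0,0.04,0,0.7],
])

```text
time: 7.3
eef_pos: [0.4544, 0.3761, 0.0694]
orientation: [3.124, -0.33, -0.0]
force: [-0.3, -0.2, -2.6]
opening: 0.436
gripper_force: 51.3
```

```bash
python3 - <<'E'
from h import *
to(.4552,.3748,.0405,-.2133)
E
```

```text
t 7.3 pos [0.4544 0.3761 0.0694] yaw -0.2107 tilt [-0. -0. -1.] -> row [0.0022 0.0022 0.0577] turn 0.0033 F [-0.3 -0.2 -2.6] op 0.436 gf 51.28578007221222
```

Call:
apply_moves([
  [0.0022,0.0022,0.0,0.003,0.7],
  [0.0022,0.0022,0.012,0.003,0.7],
  [0.0022,0.0022,0.024,0.003,0.7],
  [0.0022,0.0022,0.036,0.003,0.7],
  [0.0022,0.0022,0.048,0.003,0.7],
  [0.0022,0.0022,0.058,0.003,0.7],
  [0.0022,0.0022,0.058,0.003,0.7],
  [0.0022,0.0022,0.058,0.003,0.7],
])

```text
time: 8.3
eef_pos: [0.4552, 0.3748, 0.0404]
orientation: [3.124, -0.334, -0.0]
force: [-0.1, -0.8, -3.5]
opening: 0.443
gripper_force: 51.3
```

```bash
python3 - <<'E'
from h import *
to(.4552,.3748,.0405,-.2133)
E
```

```text
t 8.3 pos [0.4552 0.3748 0.0404] yaw -0.2131 tilt [-0. -0. -1.] -> row [-0.0001 -0.0001 -0.0001] turn 0.0002 F [-0.1 -0.8 -3.5] op 0.443 gf 51.28270626068115
```

Call:
apply_moves([
  [0,0,0.002,0,0.7],
  [0,0,0.003,0,0.7],
  [0,0,0.003,0,0.7],
])

```text
time: 8.68
eef_pos: [0.4556, 0.3748, 0.0403]
orientation: [-3.123, 0.334, -0.002]
force: [-0.7, -0.9, 4.9]
opening: 0.436
gripper_force: 52.2
```

Call:
apply_moves([
  [0,0,0,0,0.45],
  [0,0,0,0,0.3],
  [0,0,0,0,0.3],
  [0,0,0,0,0.3],
  [0,0,-0.04,0,0.3],
  [0,0,-0.1,0,0.3],
  [-0.05,0,-0.2,0,0.3],
  [-0.1,0,-0.3,0,0.3],
  [-0.12,0,-0.4,0,0.3],
  [-0.12,0,-0.4,0,0.3],
  [-0.12,0,-0.4,0,0.3],
])

```text
time: 10.05
eef_pos: [0.3963, 0.3871, 0.2385]
orientation: [3.123, -0.334, -0.001]
force: [-0.7, 0.1, 0.0]
opening: 0.699
gripper_force: 0.0
```

```bash
python3 - <<'E'
from h import *
to(.4552,.3748,.0405,-.2133)
c=snap('wrist','w5')
W=cloud(c);Z=W[...,2]
for z in [.034,.069]:
  m=(abs(Z-z)<.004); n,l,st,ce=cv2.connectedComponentsWithStats(m.astype(np.uint8))
  for i in range(1,n):
    if st[i,4]>200: P=W[l==i]; print(z,cv2.minAreaRect(P[:,:2].astype(np.float32)*1000),np.round([P[:,2].min(),np.median(P[:,2]),P[:,2].max()],4))
cv2.imwrite('pics/w5b.png',cv2.resize(c['frame'][...,::-1],None,fx=1.42,fy=1.42))
E
```

```text
t 10.05 pos [0.3963 0.3871 0.2385] yaw -0.2131 tilt [-0.    -0.001 -1.   ] -> row [ 0.1204 -0.0011  0.3959] turn 0.0003 F [-0.7  0.1  0. ] op 0.699 gf 0.0
0.034 ((458.95538330078125, 373.88116455078125), (66.17032623291016, 146.13229370117188), 77.82218933105469) [0.03   0.0339 0.0369]
0.069 ((455.58441162109375, 374.7900390625), (39.532867431640625, 15.056934356689453), 77.74446868896484) [0.0666 0.069  0.0713]
0.069 ((406.68182373046875, 385.43438720703125), (38.992820739746094, 9.870070457458496), 77.77366638183594) [0.0658 0.0689 0.0721]
```

View pics/w5b.png

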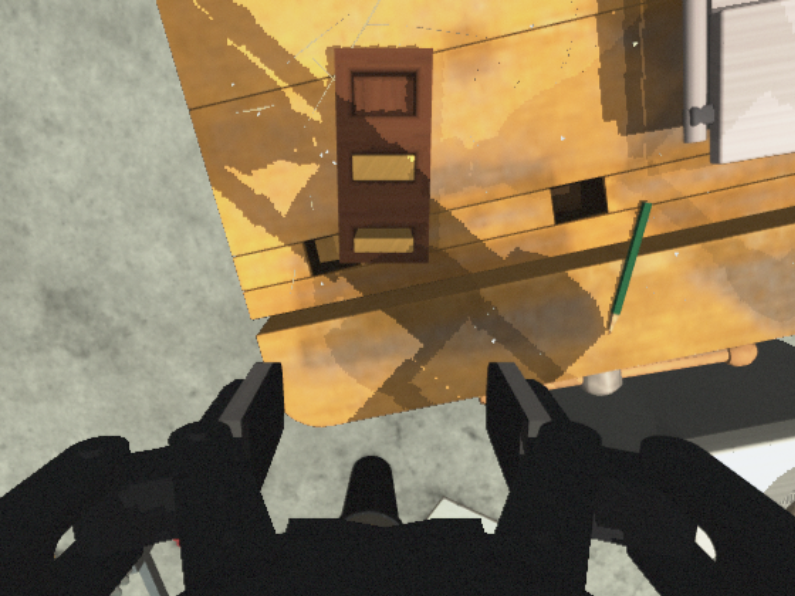

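The 16 mm block sits in its slot at (383,167), top at 69 mm like block_10. Now over to the featherboard with fingers shut.

Call:
apply_moves([
  [0.03,0.1,0,0,0.6],
  [0.05,0.22,0,-0.05,1],
  [0.08,0.34,0,-0.1,1],
  [0.1,0.46,0,-0.15,1],
  [0.13,0.58,0,-0.206,1],
  [0.16,0.7,0.02,-0.206,1],
  [0.19,0.82,0.04,-0.206,1],
  [0.21,0.92,0.06,-0.206,1],
  [0.2268,0.994,0.077,-0.206,1],
  [0.2268,0.994,0.077,-0.206,1],
  [0.2268,0.994,0.077,-0.206,1],
  [0.2268,0.994,0.077,-0.206,1],
  [0.2268,0.994,0.077,-0.206,1],
])

```text
time: 11.72
eef_pos: [0.4024, -0.1213, 0.2007]
orientation: [3.141, -0.078, 0.0]
force: [0.6, -0.3, -0.2]
opening: -0.0
gripper_force: 0.0
```

```bash
python3 - <<'E'
from h import *
c=snap('wrist','w6')
to(.402,-.1227,.095,-.0515)
W=cloud(c);Z=W[...,2]
a=.0515;S=np.array([[np.cos(a),np.sin(a)],[-np.sin(a),np.cos(a)]]) # columns xhat,yhat
for z in [.106,.112,.120]:
  m=(abs(Z-z)<.0028); n,l,st,ce=cv2.connectedComponentsWithStats(m.astype(np.uint8))
  for i in range(1,n):
    if st[i,4]>800: P=W[l==i][:,:2]; print(z,st[i],cv2.minAreaRect(P.astype(np.float32)*1000)); Q=P@S*1000; print('saw frame 1/50/99 pct',np.percentile(Q,[1,50,99],axis=0).round(1).tolist())
print('tcp saw',np.array(bot.get_state()['eef_pos'])[:2]@S)
cv2.imwrite('pics/w6b.png',cv2.resize(c['frame'][...,::-1],None,fx=1.42,fy=1.42))
E
```

```text
t 11.78 pos [ 0.4024 -0.1215  0.2008] yaw -0.0497 tilt [ 0. -0. -1.] -> row [-0.0008  0.0025  0.2115] turn 0.0023 F [-0.2 -0.5  0.3] op 0.003 gf 0.0
0.106 [  158     0   207   165 23184] ((484.9852294921875, -120.56952667236328), (137.5725860595703, 108.11868286132812), 87.16519165039062)
saw frame 1/50/99 pct [[437.5, -162.5], [487.6, -100.2], [543.4, -38.7]]
tcp saw [ 0.408132   -0.10057732]
```

View pics/w6b.png

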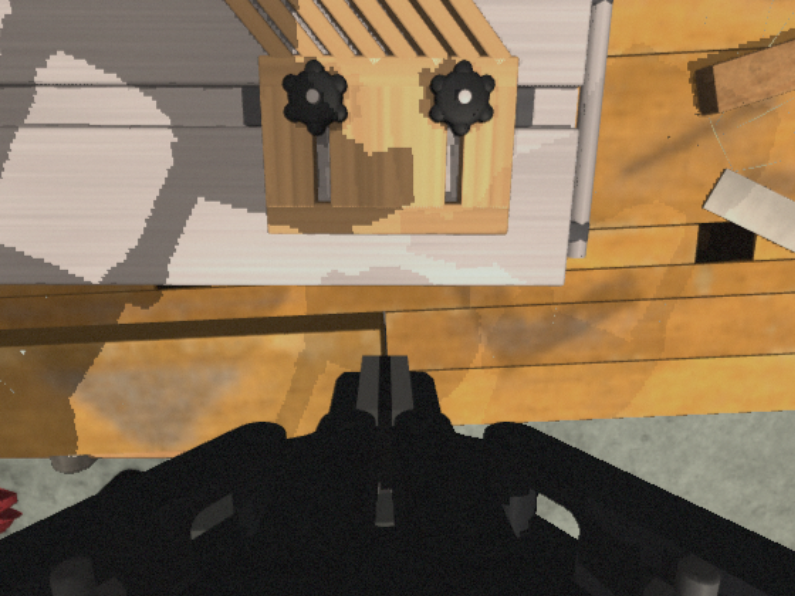

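The fingers at (386,370) line up with the middle of the featherboard's back edge ((267..508), 233). Descending.

Call:
apply_moves([
  [0,0.001,0.1,0.0,1],
  [0,0.001,0.18,0.0,1],
  [0,0.001,0.2115,0.0,1],
  [0,0.001,0.2115,0,1],
  [0,0.001,0.2115,0,1],
  [0,0.001,0.2115,0,1],
])

```text
time: 12.52
eef_pos: [0.4032, -0.1231, 0.0959]
orientation: [3.139, -0.08, 0.004]
force: [0.2, -0.0, 0.3]
opening: 0.0
gripper_force: 0.0
```

Call:
apply_moves([
  [0.01,0,0,0,1],
  [0.02,0,0,0,1],
  [0.03,0,0,0,1],
  [0.036,0,0,0,1],
  [0.042,0,0,0,1],
  [0.042,0,0,0,1],
  [0.042,0,0,0,1],
])

```text
time: 13.4
eef_pos: [0.4231, -0.1238, 0.0948]
orientation: [-3.141, 0.081, 0.0]
force: [1.0, 0.1, 0.2]
opening: -0.002
gripper_force: 0.0
```

```bash
python3 - <<'E'
from h import *
to(.402,-.1227,.095,-.0515)
E
```

```text
t 13.4 pos [ 0.4231 -0.1238  0.0948] yaw -0.0513 tilt [-0.  0. -1.] -> row [-0.0423 -0.     -0.0004] turn 0.0002 F [1.  0.1 0.2] op -0.002 gf 0.0
```

Call:
apply_moves([
  [0.006,0,0,0,1],
  [0.012,0,0,0,1],
  [0.018,0,0,0,1],
  [0.024,0,0,0,1],
  [0.03,0,0,0,1],
  [0.036,0,0,0,1],
  [0.042,0,0,0,1],
  [0.042,0,0,0,1],
])

```text
time: 14.4
eef_pos: [0.4445, -0.125, 0.0948]
orientation: [3.14, -0.08, 0.0]
force: [-0.3, -0.0, -0.4]
opening: 0.002
gripper_force: 0.0
```

```bash
python3 - <<'E'
from h import *
to(.402,-.1227,.095,-.0515)
E
```

```text
t 14.4 pos [ 0.4445 -0.125   0.0948] yaw -0.0512 tilt [ 0. -0. -1.] -> row [-0.0851 -0.0002 -0.0003] turn 0.0004 F [-0.3 -0.  -0.4] op 0.002 gf 0.0
```

Call:
apply_moves([
  [0.005,0,0,0,1],
  [0.01,0,0,0,1],
  [0.014,0,0,0,1],
  [0.018,0,0,0,1],
  [0.018,0,0,0,1],
  [0.018,0,0,0,1],
])

```text
time: 15.15
eef_pos: [0.4532, -0.1254, 0.0948]
orientation: [3.141, -0.081, -0.0]
force: [-0.2, -0.2, -0.8]
opening: -0.0
gripper_force: 0.0
```

```bash
python3 - <<'E'
from h import *
c=snap('wrist','w7')
to(.402,-.1227,.095,-.0515)
cv2.imwrite('pics/w7b.png',cv2.resize(c['frame'][...,::-1],None,fx=1.42,fy=1.42))
E
```

```text
t 15.2 pos [ 0.4531 -0.1254  0.0948] yaw -0.0513 tilt [-0. -0. -1.] -> row [-1.024e-01 -1.000e-04 -4.000e-04] turn 0.0002 F [0.2 0.5 0.2] op -0.001 gf 0.0
```

View pics/w7b.png

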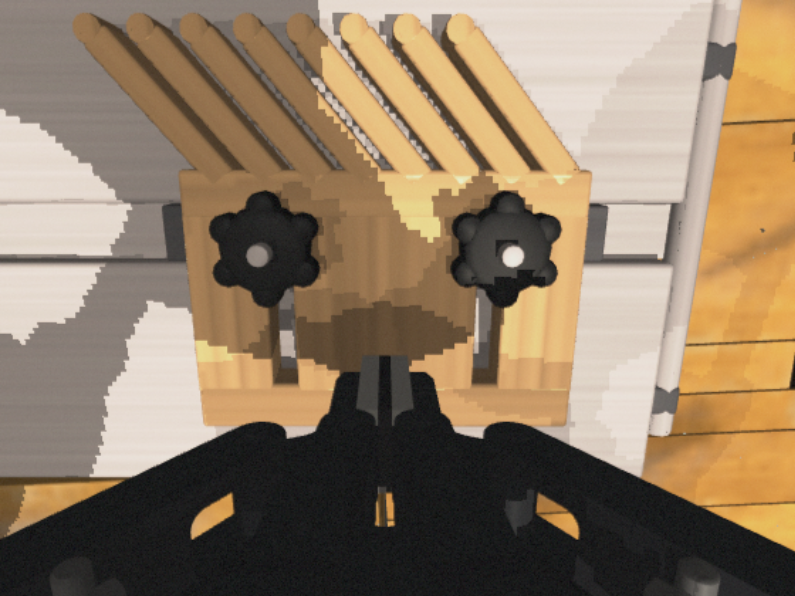

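The shut fingertips at (386,355) appear over the board, whose back edge is at row 425. I'll check the geometry.

```bash
python3 - <<'E'
from h import *
a=.0515;S=np.array([[np.cos(a),np.sin(a)],[-np.sin(a),np.cos(a)]])
for f,p in [('w6',(.4024,-.1215,.2008)),('w7',(.4531,-.1254,.0948))]:
    c=load(f);W=cloud(c);p=np.array(p);Rc=rot(c);K=c['mtx']
    q=Rc.T@(p-c['position']); print('tcp px x1.42',1.42*(K[0,0]*q[0]/-q[2]+K[0,2]),1.42*(K[1,2]-K[1,1]*q[1]/-q[2]),'depth',-q[2], 'cam',c['position'])
    for r in (360,375,390,405,420,432):
        print(r,[(np.round(np.r_[W[int(r/1.42),int(u/1.42)][:2]@S,W[int(r/1.42),int(u/1.42),2]],4).tolist()) for u in (372,384,400,230)])
E
```

```text
tcp px x1.42 384.0961502862714 352.40292287102886 depth 0.1773749102971368 cam [ 0.4671409  -0.12480723  0.36702469]
360 [[0.4183, -0.0968, 0.2322], [0.4183, -0.1004, 0.2322], [0.4181, -0.1049, 0.2316], [0.3241, 0.0196, 0.0002]]
375 [[0.418, -0.0971, 0.2425], [0.418, -0.1004, 0.2423], [0.4181, -0.1046, 0.2427], [0.3109, 0.0207, -0.0001]]
390 [[0.4181, -0.0973, 0.2514], [0.4188, -0.1005, 0.2527], [0.4183, -0.1043, 0.2517], [0.2993, 0.0213, 0.0009]]
405 [[0.4178, -0.0975, 0.2591], [0.4178, -0.1005, 0.2591], [0.4178, -0.1041, 0.259], [0.2854, 0.0226, 0.0001]]
420 [[0.4192, -0.0977, 0.2684], [0.4162, -0.1005, 0.2628], [0.4191, -0.1038, 0.2681], [0.2724, 0.024, -0.0009]]
432 [[0.4193, -0.0979, 0.2739], [0.4122, -0.1005, 0.2615], [0.4184, -0.1037, 0.2722], [0.4184, -0.0683, 0.2724]]
tcp px x1.42 383.71289521572743 352.44671204271054 depth 0.1774834932583351 cam [ 0.51795191 -0.12895501  0.26109542]
360 [[0.4693, -0.0982, 0.1267], [0.4691, -0.1019, 0.1261], [0.4689, -0.1063, 0.1256], [0.461, -0.0512, 0.106]]
375 [[0.4691, -0.0985, 0.137], [0.4694, -0.1019, 0.1377], [0.4688, -0.106, 0.1363], [0.4553, -0.0506, 0.1056]]
390 [[0.4691, -0.0987, 0.1456], [0.4695, -0.1019, 0.1463], [0.4692, -0.1058, 0.1458], [0.4506, -0.0505, 0.1065]]
405 [[0.4687, -0.0989, 0.1532], [0.469, -0.1019, 0.1538], [0.4691, -0.1055, 0.1538], [0.4444, -0.0497, 0.1055]]
420 [[0.4702, -0.0992, 0.1626], [0.4664, -0.1019, 0.1557], [0.4703, -0.1053, 0.1628], [0.4395, -0.0496, 0.1063]]
432 [[0.4696, -0.0993, 0.1669], [0.4638, -0.1019, 0.1569], [0.47, -0.1051, 0.1676], [0.4702, -0.0702, 0.1679]]
```

```bash
python3 - <<'E'
from h import *
a=.0515;S=np.array([[np.cos(a),np.sin(a)],[-np.sin(a),np.cos(a)]])
s=bot.get_state();M=R.from_rotvec(s['orientation']).as_matrix()
im=[]
for n in ('side','scene'):
    c=snap(n,n+'1');W=cloud(c);T=(W-s['eef_pos'])@M
    g=c['frame'].max(-1)<75
    m=g&(abs(T[...,0])<.03)&(abs(T[...,1])<.02)&(T[...,2]>-.08)&(T[...,2]<.02)
    print(n,m.sum())
    for lo in range(-60,15,6):
        P=T[m&(T[...,2]*1000>=lo)&(T[...,2]*1000<lo+6)]*1000
        if len(P): print(lo,len(P),P[:,:2].min(0).round(1),P[:,:2].max(0).round(1))
    K=c['mtx'];q=rot(c).T@(s['eef_pos']-c['position']);u=K[0,0]*q[0]/-q[2]+K[0,2];v=K[1,2]-K[1,1]*q[1]/-q[2];print('tcp px',u,v)
    u,v=int(u),int(v);im.append(cv2.resize(c['frame'][v-40:v+40,u-40:u+40,::-1],(390,390),interpolation=cv2.INTER_CUBIC))
cv2.imwrite('pics/z2.png',np.hstack(im))
c=load('w4');T=(cloud(c)-np.array([.4003,.3702,.2993]))@R.from_euler('z',-.2).as_matrix()@np.diag([1,-1,-1])
for u in (305,335,386): print(u,[(r,np.round(T[int(r/1.42),int(u/1.42)]*1000,0).tolist()) for r in (315,340,360,380,400)])
E
```

```text
side 77
-60 9 [-5.3  5.5] [ 8.5 17.5]
-54 11 [-5.8  0.8] [ 7.2 17.7]
-48 10 [-8.3  7. ] [10.9 14.9]
-42 8 [-4.4  8.1] [11.4 14.5]
-36 5 [-4.1  8. ] [ 7.6 16.1]
-30 4 [-2.8  4.5] [9.4 9.1]
-24 1 [2.6 3.5] [2.6 3.5]
-18 1 [ 7.5 -8.1] [ 7.5 -8.1]
-12 6 [  5.2 -18.2] [18.4 -8.2]
tcp px 280.86553544448435 212.77181273272973
scene 126
-60 14 [-12.5 -15.2] [2.2 3.4]
-54 15 [-11.8 -17. ] [ 3.7 -4. ]
-48 17 [-12.5 -16.4] [ 6.9 -5.4]
-42 12 [-12.3 -14.5] [ 5.4 -6.8]
-36 7 [ -8.7 -15.5] [ 1.3 -7.1]
-30 4 [ -6.  -10.1] [ 2.7 -2.2]
-24 1 [-1.4 -4.5] [-1.4 -4.5]
-18 1 [  6.8 -10.9] [  6.8 -10.9]
-12 3 [ 10.7 -13.3] [11.7  7.3]
tcp px 316.2699925398872 204.01321698099227
305 [(315, [-77.0, -76.0, 299.0]), (340, [-103.0, -77.0, 300.0]), (360, [10.0, -23.0, -30.0]), (380, [10.0, -21.0, -44.0]), (400, [10.0, -19.0, -55.0])]
335 [(315, [7.0, -19.0, 22.0]), (340, [8.0, -16.0, -8.0]), (360, [8.0, -15.0, -26.0]), (380, [3.0, -15.0, -28.0]), (400, [-4.0, -15.0, -29.0])]
386 [(315, [8.0, 1.0, 20.0]), (340, [8.0, 1.0, -9.0]), (360, [7.0, 1.0, -25.0]), (380, [3.0, 0.0, -29.0]), (400, [-4.0, 0.0, -28.0])]
```

View pics/z2.png

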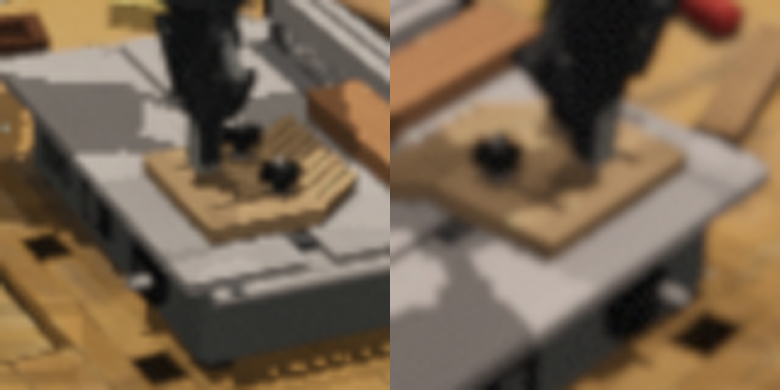

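```bash
python3 - <<'E'
from h import *
s=bot.get_state();M=R.from_rotvec(s['orientation']).as_matrix()
for n in ('side1','scene1'):
    c=load(n);W=cloud(c);T=(W-s['eef_pos'])@M*1000
    m=(abs(T[...,0])<18)&(abs(T[...,1])<22)&(T[...,2]>-45)&(T[...,2]<5)
    v,u=np.nonzero(m); print(n)
    for r in np.unique(v): print(r,[(int(q),T[r,q].round(0).astype(int).tolist(),int(c['frame'][r,q].max())) for q in u[v==r]])
E
```

```text
side1
201 [(278, [-10, 0, -45], 123)]
202 [(278, [-9, -2, -40], 111), (279, [-7, 0, -40], 82), (280, [-5, 5, -42], 75), (283, [3, 10, -43], 19), (284, [5, 15, -45], 30), (285, [10, 11, -42], 64)]
203 [(278, [-6, -10, -32], 118), (279, [-9, 7, -40], 83), (280, [-8, 13, -43], 74), (281, [-4, 10, -41], 33), (282, [-2, 15, -42], 22), (283, [2, 14, -42], 19), (284, [7, 9, -39], 28), (285, [11, 8, -37], 60)]
204 [(278, [-9, -3, -32], 127), (279, [-8, 4, -35], 86), (280, [-6, 8, -37], 75), (281, [-4, 12, -38], 34), (282, [-1, 13, -38], 23), (283, [4, 8, -35], 21), (284, [6, 12, -36], 30), (285, [9, 13, -36], 59)]
205 [(278, [-10, -1, -30], 123), (279, [-6, -1, -29], 92), (280, [-6, 7, -32], 79), (281, [-4, 11, -34], 47), (282, [-3, 16, -36], 36), (283, [3, 11, -33], 39), (284, [8, 9, -31], 48), (285, [8, 17, -34], 76)]
206 [(279, [-8, 3, -27], 118), (280, [-3, 1, -26], 87), (281, [-3, 8, -29], 70), (282, [2, 5, -27], 57), (283, [4, 9, -28], 63), (284, [9, 5, -25], 72), (285, [11, 10, -27], 88)]
207 [(278, [-1, -22, -12], 168), (280, [-7, 8, -26], 91), (281, [-1, 4, -23], 75), (282, [3, 3, -
[... 5475 characters left out ...]
[-7, -6, -9], 155), (318, [-10, -5, -10], 164), (319, [-11, -2, -9], 169), (320, [-13, 0, -9], 175), (321, [-18, -3, -12], 174), (322, [-16, 4, -8], 171)]
204 [(310, [5, -21, -8], 119), (312, [-2, -21, -11], 154), (313, [-4, -20, -12], 164), (314, [-6, -18, -11], 168), (315, [-7, -15, -11], 166), (316, [-7, -11, -9], 166), (317, [-12, -13, -11], 170), (318, [-11, -8, -9], 173), (319, [-13, -5, -8], 173), (320, [-18, -7, -11], 173)]
205 [(313, [-4, -20, -8], 175), (314, [-9, -22, -11], 176), (315, [-8, -17, -9], 174), (316, [-14, -20, -13], 174), (317, [-14, -16, -11], 174), (318, [-16, -13, -10], 173)]
206 [(315, [-12, -21, -9], 176), (316, [-15, -21, -11], 174), (317, [-18, -21, -11], 173)]
```

All three cameras agree. The shut fingertips really end about 26 mm above the reported TCP, so they passed over the board without touching it and it hasn't moved. I'm backing off and going lower step by step, watching the force.

Call:
apply_moves([
  [-0.03,0,0,0,1],
  [-0.07,0,0,0,1],
  [-0.112,0,0,0,1],
  [-0.112,0,0,0,1],
  [-0.112,0,0.01,0,1],
  [-0.112,0,0.02,0,1],
  [-0.112,0,0.03,0,1],
  [-0.112,0,0.035,0,1],
  [-0.112,0,0.035,0,1],
  [-0.112,0,0.035,0,1],
])

```text
time: 16.55
eef_pos: [0.3975, -0.1226, 0.0774]
orientation: [3.14, -0.08, 0.0]
force: [0.1, 0.6, 1.0]
opening: -0.003
gripper_force: 0.0
```

```bash
python3 - <<'E'
from h import *
s=bot.get_state();M=R.from_rotvec(s['orientation']).as_matrix();to(.402,-.1227,.095,-.0515)
for n in ('side','wrist'):
    c=snap(n,n+'2');W=cloud(c);T=(W-s['eef_pos'])@M*1000
    m=(abs(T[...,0])<16)&(abs(T[...,1])<16)&(T[...,2]>-60)&(T[...,2]<10)
    for lo in range(-45,10,4):
        k=m&(T[...,2]>=lo)&(T[...,2]<lo+4)
        if k.sum(): print(n,lo,k.sum(),np.median(T[k][:,:2],axis=0).round(0),np.median(c['frame'][k].max(-1)))
E
```

```text
t 16.55 pos [ 0.3975 -0.1226  0.0774] yaw -0.0512 tilt [ 0. -0. -1.] -> row [ 0.0091 -0.0002 -0.0353] turn 0.0003 F [0.1 0.6 1. ] op -0.003 gf 0.0
side -45 5 [-3. 11.] 44.0
side -41 6 [-2. 11.] 61.0
side -37 10 [-2. 11.] 44.5
side -33 6 [-6. 11.] 77.0
side -29 3 [0. 6.] 66.0
side -25 2 [10.  3.] 72.0
side -17 3 [ 8. -5.] 68.0
side -13 12 [9. 1.] 72.5
side -9 6 [6. 0.] 75.0
side -5 2 [7. 3.] 75.5
wrist -45 328 [ 6. -0.] 30.0
wrist -41 305 [6. 0.] 29.0
wrist -37 262 [10.  0.] 29.0
wrist -33 187 [10.  0.] 49.0
wrist -29 13 [10. -1.] 64.0
wrist -17 545 [10.  0.] 80.0
wrist -13 1339 [ 9. -0.] 79.0
```

Call:
apply_moves([
  [0,0,0.006,0,1],
  [0,0,0.012,0,1],
  [0,0,0.017,0,1],
  [0,0,0.017,0,1],
  [0,0,0.017,0,1],
])

```text
time: 17.27
eef_pos: [0.3974, -0.1226, 0.0688]
orientation: [3.14, -0.081, 0.0]
force: [-0.1, 0.5, 1.0]
opening: 0.002
gripper_force: 0.0
```

Call:
apply_moves([
  [0.01,0,0,0,1],
  [0.02,0,0,0,1],
  [0.03,0,0,0,1],
  [0.036,0,0,0,1],
  [0.042,0,0,0,1],
  [0.048,0,0,0,1],
  [0.054,0,0,0,1],
  [0.06,0,0,0,1],
  [0.06,0,0,0,1],
])

```text
time: 18.4
eef_pos: [0.4275, -0.124, 0.0687]
orientation: [-3.14, 0.081, -0.0]
force: [-0.2, -0.5, 0.0]
opening: 0.002
gripper_force: 0.2
```

```bash
cat >> h.py <<'E'
def edge(f):
    a=.0515;S=np.array([[np.cos(a),np.sin(a)],[-np.sin(a),np.cos(a)]])
    c=snap('wrist',f);W=cloud(c);Q=W[...,:2]@S*1000
    m=(abs(W[...,2]-.106)<.004)&(Q[...,0]>425)&(Q[...,0]<500)&(((Q[...,1]>-160)&(Q[...,1]<-135))|((Q[...,1]>-65)&(Q[...,1]<-45)))&(c['frame'].max(-1)>70)
    for sgn,k in (('R',m&(Q[...,1]<-100)),('L',m&(Q[...,1]>-100))): print('board back edge',sgn,k.sum(),np.percentile(Q[k][:,0],[.5,2]).round(1))
    s=bot.get_state(); print('tcp saw',(np.array(s['eef_pos'])[:2]@S*1000).round(1),'F',np.round(s['force'],2),'z',s['eef_pos'][2].round(4),'t',s['time'])
    b=(abs(W[...,2]-.112)<.003)&(Q[...,0]>520)&(Q[...,1]<20)&(Q[...,0]<660)
    if b.sum()>50: print('batten',np.percentile(Q[b],[2,98],axis=0).round(1).tolist())
E
python3 - <<'E'
from h import *
edge('w8')
E
```

```text
board back edge R 7182 [444. 445.]
board back edge L 6307 [444.1 445. ]
tcp saw [ 433.4 -101.9] F [ 0.37  0.2  -1.06] z 0.0688 t 18.45
```

The board now moves with the fingers: its back edge is at 444 mm, parallel on both sides. Continuing.

Call:
apply_moves([
  [0.005,0,0,0,1],
  [0.01,0,0,0,1],
  [0.015,0,0,0,1],
  [0.02,0,0,0,1],
  [0.025,0,0,0,1],
  [0.03,0,0,0,1],
  [0.035,0,0,0,1],
  [0.035,0,0,0,1],
])

```text
time: 19.45
eef_pos: [0.445, -0.125, 0.0688]
orientation: [3.141, -0.081, 0.001]
force: [-1.7, 0.5, -0.3]
opening: -0.005
gripper_force: 0.7
```

```bash
python3 - <<'E'
from h import *
edge('w9')
E
```

```text
board back edge R 3903 [461.4 461.9]
board back edge L 3262 [461.5 462. ]
tcp saw [ 450.9 -101.9] F [-1.44  0.35 -0.58] z 0.0688 t 19.5
```

Now small steps towards the contact load.

Call:
apply_moves([
  [0.003,0,0,0,1],
  [0.006,0,0,0,1],
  [0.009,0,0,0,1],
  [0.012,0,0,0,1],
  [0.012,0,0,0,1],
  [0.012,0,0,0,1],
])

```text
time: 20.25
eef_pos: [0.451, -0.1253, 0.0688]
orientation: [3.14, -0.081, 0.001]
force: [-1.1, 0.3, -0.4]
opening: -0.002
gripper_force: 0.7
```

Call:
apply_moves([
  [0.002,0,0,0,1],
  [0.004,0,0,0,1],
  [0.004,0,0,0,1],
  [0.004,0,0,0,1],
])

```text
time: 20.75
eef_pos: [0.4522, -0.1253, 0.0688]
orientation: [-3.141, 0.081, 0.001]
force: [-3.9, 0.3, 1.1]
opening: 0.006
gripper_force: 2.1
```

Call:
apply_moves([
  [0.002,0,0,0,1],
  [0.004,0,0,0,1],
  [0.004,0,0,0,1],
  [0.004,0,0,0,1],
])

```text
time: 21.25
eef_pos: [0.4532, -0.1254, 0.0688]
orientation: [3.141, -0.08, -0.005]
force: [-6.8, -1.6, 3.5]
opening: -0.001
gripper_force: 3.4
```

Call:
apply_moves([
  [0.002,0,0,0,1],
  [0.004,0,0,0,1],
  [0.004,0,0,0,1],
  [0.004,0,0,0,1],
])

```text
time: 21.75
eef_pos: [0.4539, -0.1254, 0.0688]
orientation: [-3.141, 0.079, 0.009]
force: [-9.7, -0.9, 5.5]
opening: 0.002
gripper_force: 4.7
```

```bash
python3 - <<'E'
from h import *
edge('w10')
E
```

```text
board back edge R 2194 [470.1 470.3]
board back edge L 1813 [470.5 470.7]
tcp saw [ 459.7 -101.9] F [-8.79 -0.72  5.56] z 0.0688 t 21.8
```

Call:
apply_moves([
  [0.002,0,-0.001,0,1],
  [0.004,0,-0.001,0,1],
  [0.005,0,-0.001,0,1],
  [0.005,0,-0.001,0,1],
  [0.005,0,-0.001,0,1],
])

```text
time: 22.42
eef_pos: [0.4546, -0.1254, 0.0688]
orientation: [-3.14, 0.078, 0.014]
force: [-12.3, -1.3, 7.0]
opening: 0.001
gripper_force: 6.0
```

```bash
python3 - <<'E'
from h import *
edge('w11')
a=.0515;S=np.array([[np.cos(a),np.sin(a)],[-np.sin(a),np.cos(a)]])
for n in ('scene','side'):
    c=snap(n,n+'3');W=cloud(c);Q=W[...,:2]@S*1000
    m=(abs(W[...,2]-.112)<.004)&(Q[...,0]>560)&(Q[...,0]<650)&(Q[...,1]<20)&(Q[...,1]>-300)&(c['frame'][...,0]>c['frame'][...,2]*1.4)
    print(n,m.sum(),cv2.minAreaRect(Q[m].astype(np.float32)),np.percentile(Q[m],[2,98],axis=0).round(1).tolist())
    f=(abs(W[...,2]-.12)<.004)&(Q[...,0]>625)&(Q[...,0]<680)&(Q[...,1]<100)&(Q[...,1]>-220)&~m
    print(' fence',np.percentile(Q[f][:,0],[2,98]))
    if n=='scene': im=c['frame'][130:235,190:350,::-1]; cv2.imwrite('pics/z3.png',cv2.resize(im,None,fx=5,fy=5,interpolation=cv2.INTER_CUBIC))
E
```

```text
board back edge R 2026 [470.9 471.2]
board back edge L 1682 [471.3 471.6]
tcp saw [ 460.4 -101.8] F [-12.25  -2.32   6.09] z 0.0688 t 22.475
scene 687 ((607.5009155273438, -104.47602844238281), (77.10697937011719, 228.53570556640625), 1.7140369415283203) [[593.3, -208.0], [641.8, 6.0]]
 fence [638.33031117 669.18336429]
side 427 ((605.1934814453125, -99.63329315185547), (238.33062744140625, 82.79006958007812), 89.2728271484375) [[578.3, -214.5], [644.8, 0.0]]
 fence [641.33467573 673.03034132]
```

View pics/z3.png

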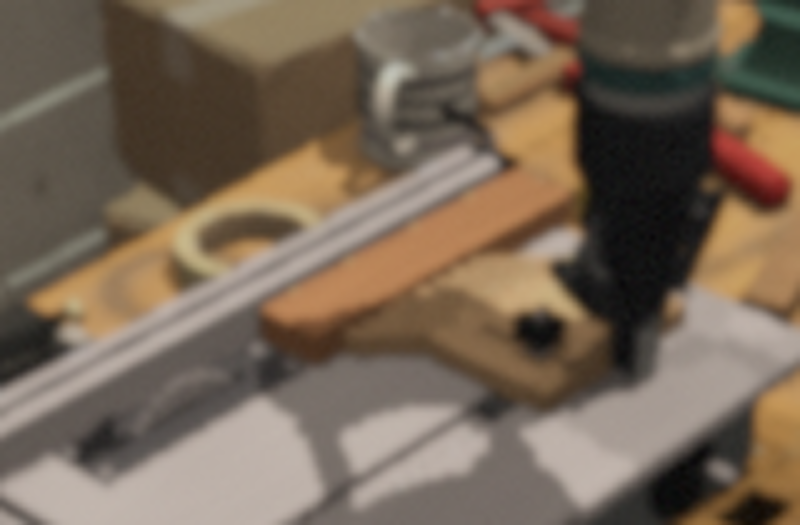

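The batten lies flush along the fence over its whole length, from (265,320) to (560,180), and the finger is on the middle of the back edge. Last bit of force.

Call:
apply_moves([
  [0.001,0,0,0,1],
  [0.003,0,0,0,1],
  [0.003,0,0,0,1],
  [0.003,0,0,0,1],
  [0.003,0,0,0,1],
  [0.003,0,0,0,1],
])

```text
time: 23.32
eef_pos: [0.4552, -0.1254, 0.0688]
orientation: [-3.14, 0.078, 0.017]
force: [-14.1, -0.6, 6.5]
opening: -0.001
gripper_force: 6.8
```

```bash
python3 - <<'E'
from h import *
edge('w12')
f=[]
for i in range(6): bot.camera('side'); f.append(bot.get_state()['force'])
print(np.mean(f,0),np.std(f,0))
E
```

```text
board back edge R 1867 [471.6 471.9]
board back edge L 1558 [471.9 472.3]
tcp saw [ 461.1 -101.9] F [-12.99  -2.22   7.84] z 0.0688 t 23.375
[-13.69080666  -2.22141962   7.20974425] [0.49758519 0.4818452  0.54499399]
```

Call:
apply_moves([
  [0.001,0,0,0,1],
  [0.001,0,0,0,1],
  [0.001,0,0,0,1],
  [0.001,0,0,0,1],
])

```text
time: 24.18
eef_pos: [0.4554, -0.1254, 0.0688]
orientation: [-3.14, 0.078, 0.018]
force: [-13.8, -1.9, 7.9]
opening: 0.001
gripper_force: 7.2
```

```bash
python3 - <<'E'
from h import *
f=[]
for i in range(8): bot.camera('side'); f.append(bot.get_state()['force'])
m=np.mean(f,0);print(m,bot.get_state()['time'])
if 13.3<-m[0]<15.5: print(bot.hand_in())
E
```

```text
[-14.31748336  -2.3092044    7.98854395] 24.575
the job is handed in; nothing more can be done
None
```

The job is handed in at 24.6 s: the 16 mm block is upright and fully down in its slot, and the fingertips are still pushing the featherboard at about 14.3 N with the batten flat on the fence; they first passed over the board without touching it, because they end about 26 mm above the reported TCP.

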